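# Lock the sugar-drawing slab down with the T-wrench

## Robot

A 6-joint arm with a two-finger parallel gripper is mounted at the origin on the work surface. World frame = base frame: x ahead of the robot, y to its left, z up, the work surface at z = 0. Lengths are in m, angles in rad, forces in N, time in s.
With the tool pointing down it reaches from about 0.35 to 0.875 m from the base axis. Payload 4.2 kg.
Tool frame: the origin (TCP) lies on the mounting face of the last link; the fingertips stand tcp_to_tips ahead of it and the grasp point (between the pads) lies 155 mm ahead of it (tcp_to_tips is the distance from the TCP to the fingertips, in m); z points along the fingers, y is the line along which they close (so a half turn about z gives the same grasp; the last joint's range is limited). The gripper opens to 85 mm and grips with 20 to 120 N. Pads are 22 mm wide; open, the fingers measure 114 mm over their backs; the gripper's body (76 mm by 85 mm) begins 54 mm behind the grasp point. The pads swing forward as they close: fully open they stand 13 mm farther back than shut.
Start: joints at [1.546, 0.385, 0.008, 0, -1.194, -0.259], TCP at [0.175, 0.6, 0.405] pointing down, gripper open.
Joint ranges: [-3.14, 3.14], [-1.21, 2.06], [-1.07, 1.41], [-3.16, 2.05], [-2.99, -0.16], [-3.1, 3.1]. Speed limits (rad/s): [2.79, 2.79, 3.14, 3.14, 3.14, 3.14].

## Interface

Orientations are given as a unit quaternion [w, x, y, z].
In Python, from workcell import * gives the robot as it stands.
- The arm moves only by the tool arm_command, never from a script. Its argument "commands" is a list of rows, each a list of 4 numbers: the shift along the tool's x, y, z in cm, then the turn about the tool's z in degrees. A call has 1 to 8 rows; each row shifts and turns the commanded pose from where the row before left it, along the tool's axes as they then stand; what a row does not reach is not made up. A row lasts 1/10 s, in which the tool goes at most 50 mm and 8.59 degrees, less where a joint would pass 70% of its speed; a pose out of reach is approached as far as the arm can. A call with a gripper value outside its range is refused whole. "grip" is the closure, from -1 (fully open) to 1 (shut), set as the call begins (left out, the last holds). The fingers move at their own pace and stop on an object; the grip force is fixed at half the most. Time passes only in rows, so rows that do not move let the fingers close. It gives the time, the measured TCP pose, the force, the opening and the grip force at its end, in the units of the state.
- get_state(): the state, without advancing time (a new reading comes with each control period).
- camera(name): name is "scene" or "top"; returns (picture, depth): 480x640x3 uint8, blue, green, red; 480x640 float32, m along the optical axis (not along the pixel's ray), 0 where there is no reading.
- get_calibration(name): a dict with "camera_matrix" (3x3 intrinsics, pixels), "T" (4x4, takes a point from camera to world coordinates). Camera axes: x right, y up, looking along -z (the intrinsics and any distortion apply to the point x, -y, -z); pixel columns grow to the right and rows downward; lengths in m; the calibration is good to about 2 mm. A picture is of the moment at which its call begins. get_calibration takes no time and is no camera call.
- finish_job(): hands the job in; it is judged then, once.
The state is a dict: "t": time; "q": joint angles; "joint_velocities": joint speeds; "joint_torque": joint torques, N m; "position": TCP position; "tcp_rot": TCP orientation; "contact_force": force on the tool from outside, world axes, zero at the start; "moment": the same for the moment, N m; "grip_width": opening from 0.0 (shut) to 1.0 (fully open); "finger_force": force on a finger pad.
Only numpy, scipy, OpenCV 4.12 (cv2) and the standard library are available. Lean on these libraries where they do the work, as an engineer would, in place of code of your own. Each camera call takes 0.05 s, during which the arm holds its last target. There are 200 camera calls.

## Task

The steel slab of this sugar-drawing stall has just been put back and its hold-down screw is still loose, deep in the red round well at the slab's corner. Take the large T-handled fork wrench out of the tool caddy, lower it into the well until it sits right down over the screw's cross-bar, and turn the screw clockwise until it stops. Leave the wrench standing in the well, and leave the small T-key standing in its place.

Things in the scene. Friction and masses are not known exactly. Their poses are not given: they have to be found in the camera images.
- wrench: Steel T-wrench, 168 mm tall, 0.2-0.4 kg, longest and highest crossbar in the caddy. Origin: bottom, midway between the prong tips it stands on; z up. Crossbar along x: 90 long, 16 thick, 18 high, mid-height 159. Shank 14 across. Fork: prongs 34 wide (x), 7 thick, 24 long either side of a 26 gap running along x, parallel to the crossbar; 34 x 40 overall. Same after a half turn.
- clamp: Fixed slab and well. Origin: well axis at table height, z up. Well: red round cup, 84 mm outside, 70 inside, rim at height 108, flat floor at 6 (the wrench stands on it). Steel slab with edges along x and y, top at 50, on the well's far (+x) side: x 65 to 325, y -30 to 310; a red bracket, top at 68, joins them; a loose brass scraper lies on the slab.
- screw (a joint): Screw turn, rad, clockwise from above: 0-0.2 loose, hard stop 0.9. Head: pale bar 52 x 8 mm, centred in the well, top at height 22; along the clamp's x at 0, turned clockwise by the value. The fork drops over it if its gap is within 20 degrees of the bar when centred, or 7 mm off axis when aligned; then up to 27 degrees of play each way. Resists 0.12 N m, stays where left.
- short_key: Bystander: small steel T-key, 115 mm tall, crossbar 50 x 10, round foot 28 across; origin under its foot. It, the wrench and a brass stamp (round knob, 115 tall too) stand in any order in the three pockets of a fixed aluminium caddy: 80 x 270, 60 high, pockets 88 apart, floors at height 5. Crossbars lie roughly across the row.
Things that resemble listed ones, but are neither listed nor needed, are in the scene too. What is shaped like the wrench but black or turquoise is not meant.

How it is judged:
By the outcome, as a careful person would: the job done as asked, in the order asked, and still so for the second after the job is handed in, with the robot touching nothing.
It also fails if it takes over 43 s, if anything falls off the work surface, if the arm or the gripper's body presses on something with over 40 N, if the wrist force passes 120 N, or if a joint passes its speed limit or range.

## Working session

There is one attempt and no reset: what is moved stays moved. The work goes in short steps, Python scripts to look and compute and a tool call to move; the robot and the scene stay as the last step left them, time stands still between calls to the robot, and variables do not carry over. Pictures are saved under pics/ and viewed, at most 10 in all, crops included, and the job is handed in when it is done.

Besides the shell and the picture viewer there is one more tool, called after ">>>" as name([rows], argument=value, ...), one row to a line, values as JSON. arm_command: Moves the arm, as the interface text tells. Its arguments: {"type":"object","properties":{"commands":{"type":"array"},"grip":{"type":"number"}},"required":["commands"]}

```bash
mkdir -p pics; ls; cat > h.py <<'E'
from workcell import *
import numpy as np, cv2
def shot(n):
    p,d=camera(n); np.savez(f'/tmp/{n}.npz',p=p,d=d); return p,d
def load(n):
    z=np.load(f'/tmp/{n}.npz'); return z['p'],z['d']
def ray(n,u,v):
    c=get_calibration(n);K=np.array(c['camera_matrix']);T=np.array(c['T'])
    r=np.linalg.inv(K)@[u,v,1]; return T[:3,3],T[:3,:3]@[r[0],-r[1],-r[2]]
def onz(n,u,v,z):
    o,r=ray(n,u,v); return o+r*(z-o[2])/r[2]
def cloud(n,d):
    c=get_calibration(n);K=np.array(c['camera_matrix']);T=np.array(c['T'])
    v,u=np.mgrid[0:480,0:640]; r=np.stack([u,v,np.ones_like(u)],-1)@np.linalg.inv(K).T*d[...,None]
    return r*[1,-1,-1]@T[:3,:3].T+T[:3,3]
E
python3 - <<'E'
from h import *
for n in('scene','top'):
    p,d=shot(n); cv2.imwrite(f'pics/{n}0.png',p); c=get_calibration(n); print(c['camera_matrix'],c['T'],[k for k in c])
s=get_state(); print({k:np.round(v,3) for k,v in s.items()})
E
```

```text
pics
[[531.65146268   0.         322.43685909]
 [  0.         531.65146268 239.42858514]
 [  0.           0.           1.        ]] [[ 0.29470518 -0.65953723  0.69149078  1.11933535]
 [ 0.9555663   0.19849536 -0.21792807 -0.33167024]
 [ 0.00647396  0.72498982  0.68872916  0.63186109]
 [ 0.          0.          0.          1.        ]] ['camera_matrix', 'T']
[[466.49892213   0.         320.56851753]
 [  0.         466.49892213 242.51285309]
 [  0.           0.           1.        ]] [[ 9.49590084e-04  9.98657453e-01 -5.17917840e-02  4.85622021e-01]
 [-9.99870192e-01  1.15169849e-04 -1.61116595e-02 -1.39860294e-01]
 [-1.60840640e-02  5.18003605e-02  9.98527929e-01  8.17912078e-01]
 [ 0.00000000e+00  0.00000000e+00  0.00000000e+00  1.00000000e+00]] ['camera_matrix', 'T']
{'t': np.float64(0.1), 'q': array([ 1.546,  0.385,  0.007, -0.   , -1.194, -0.259]), 'joint_velocities': array([ 0.002, -0.003,  0.004,  0.002, -0.002, -0.   ]), 'joint_torque': array([ 0.0000e+00, -3.9332e+01,  1.8893e+01,  4.1980e+00, -3.0000e-03,
        0.0000e+00]), 'position': array([0.175, 0.6  , 0.404]), 'tcp_rot': array([ 0.001,  0.99 , -0.142, -0.   ]), 'contact_force': array([ 0.685, -0.286, -0.219]), 'moment': array([ 0.051, -0.027, -0.007]), 'finger_force': np.float64(0.0), 'grip_width': np.float64(0.998)}
```

View pics/scene0.png

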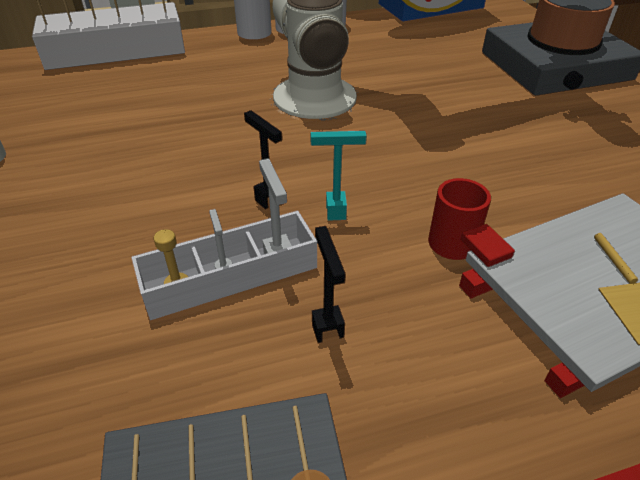

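View pics/top0.png

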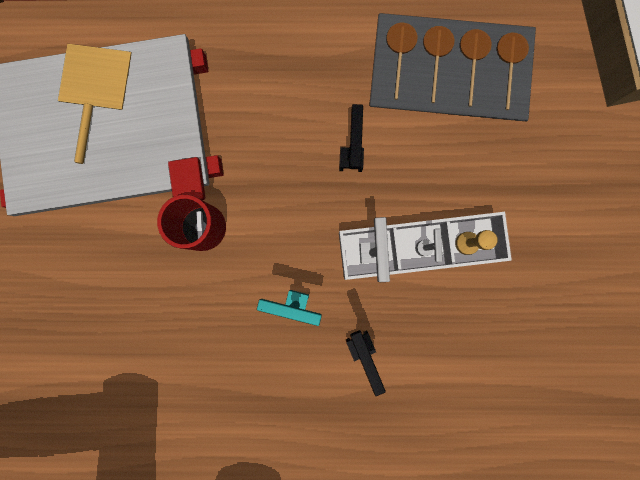

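The scene shows five T-shapes. In the top view they are the steel T with the longest, highest bar in the caddy (382,250), the short steel key (430,245), black T's at (355,140) and (368,360), and a turquoise T at (290,312). There is also a brass stamp at (487,240). The T at (382,250) fits: steel, in the caddy, longest bar. The red well is at (185,222), with the pale screw bar visible at about (198,225).

```bash
python3 - <<'E'
from h import *
p,d=load('top'); P=cloud('top',d); hsv=cv2.cvtColor(p,cv2.COLOR_BGR2HSV)
a=cv2.resize(p[200:290,335:515],None,fx=4,fy=4,interpolation=cv2.INTER_CUBIC)
b=cv2.resize(p[180:260,145:235],None,fx=6,fy=6,interpolation=cv2.INTER_CUBIC)[:480]
o=np.zeros((360+0,720,3),np.uint8); o[:]=a
cv2.imwrite('pics/caddy.png',o); cv2.imwrite('pics/well.png',b)
# wrench bar by height
roi=np.zeros(d.shape,bool); roi[200:290,335:515]=1
def rect(m,n,z):
    m=m.astype(np.uint8); k,l,st,c=cv2.connectedComponentsWithStats(m)
    for i in range(1,k):
        if st[i,4]<25: continue
        vu=np.argwhere(l==i); w=np.array([onz(n,u,v,z)[:2] for v,u in vu])*1000
        r=cv2.minAreaRect(w.astype(np.float32)); mm=w.mean(0); e,V=np.linalg.eigh(np.cov((w-mm).T)); 
        print(st[i],'mean',mm.round(1),'rect',np.round(r[0],1),np.round(r[1],1),'ang',np.degrees(np.arctan2(V[1,1],V[0,1])).round(1),'z',np.median(P[l==i][:,2]).round(4))
print('bar');rect(roi&(P[...,2]>.145)&(d>0),'top',.173)
print('key');rect(roi&(P[...,2]>.1)&(P[...,2]<.14)&(d>0),'top',.12)
# well rim
red=((hsv[...,0]<8)|(hsv[...,0]>172))&(hsv[...,1]>120)&(hsv[...,2]>50)
roi=np.zeros(d.shape,bool); roi[180:265,145:240]=1
m=red&roi&(P[...,2]>.1)&(P[...,2]<.116)
w=P[m][:,:2]; A=np.c_[2*w,np.ones(len(w))]; s=np.linalg.lstsq(A,(w**2).sum(1),rcond=None)[0]
print('rim n',m.sum(),'c',s[:2]*1000,'r',np.sqrt(s[2]+s[0]**2+s[1]**2),'z',np.median(P[m][:,2]))
r=np.hypot(*(w-s[:2]).T);print(r.min(),r.max())
# slab edges
m=(P[...,2]>.044)&(P[...,2]<.056)&(d>0); m[:,260:]=0
cs,_=cv2.findContours(m.astype(np.uint8),0,1); c=max(cs,key=cv2.contourArea)[:,0]
q=cv2.approxPolyDP(c[:,None],4,True)[:,0]
print([(tuple(x),*(onz('top',*x,.05)[:2]*1000).round(0)) for x in q])
# screw
g=(hsv[...,2]>90)&(hsv[...,1]<70)&roi; 
print('screw');rect(g,'top',.022)
E
```

```text
bar
[374 217  16  65 811] mean [ 509.8 -213.3] rect [ 510.2 -213.2] [89.1 17.3] ang -176.8 z 0.1729
key
[432 229  11  33 253] mean [ 518.1 -302.8] rect [ 518.1 -301.7] [48.1 13.8] ang -178.0 z 0.1198
[475 230  22  20 359] mean [ 526.1 -374.7] rect [ 526.4 -374.4] [31.3 28.4] ang 103.1 z 0.1163
rim n 806 c [555.18115276  81.19419061] r 0.03831760773198203 z 0.10767104426649227
0.03375465573788807 0.043094458982098724
[((np.int32(184), np.int32(34)), np.float64(880.0), np.float64(104.0)), ((np.int32(102), np.int32(48)), np.float64(856.0), np.float64(244.0)), ((np.int32(68), np.int32(44)), np.float64(864.0), np.float64(303.0)), ((np.int32(62), np.int32(54)), np.float64(846.0), np.float64(312.0)), ((np.int32(0), np.int32(64)), np.float64(829.0), np.float64(418.0)), ((np.int32(0), np.int32(161)), np.float64(663.0), np.float64(412.0)), ((np.int32(7), np.int32(214)), np.float64(573.0), np.float64(397.0)), ((np.int32(171), np.int32(189)), np.float64(615.0), np.float64(122.0)), ((np.int32(167), np.int32(162)), np.float64(660.0), np.float64(130.0)), ((np.int32(199), np.int32(158)), np.float64(667.0), np.float64(76.0)), ((np.int32(203), np.int32(184)), np.float64(623.0), np.float64(69.0)), ((np.int32(207), np.int32(183)), np.float64(625.0), np.float64(62.0))]
screw
[145 180  26  13 296] mean [626.  156.5] rect [624.7 155.2] [43.8 20.9] ang 94.8 z 0.0504
[196 211   6  28 115] mean [559.3  82.3] rect [558.   82.1] [46.5  7.9] ang -177.2 z 0.0225
```

View pics/caddy.png

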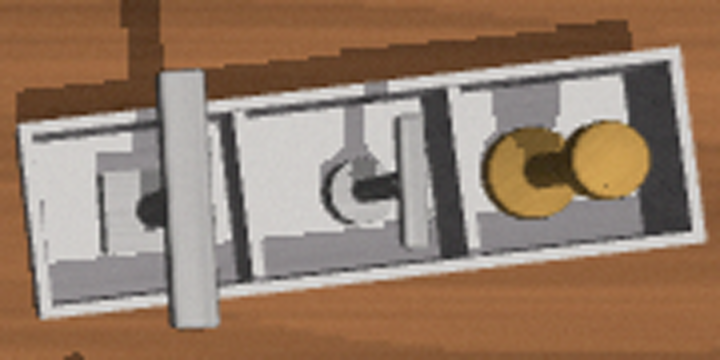

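View pics/well.png

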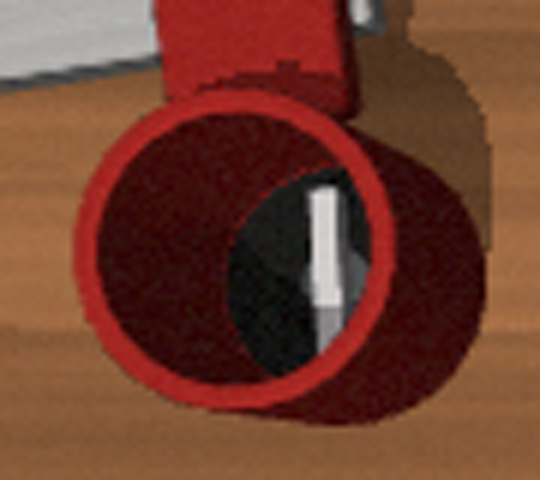

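The crop confirms the steel wrench (longest bar, yaw 3.2°, bar top 173 mm) next to the short key and the stamp. The well crop shows the rim centred at about (555, 81) mm and the pale bar at yaw 3°. Clamp yaw is about 8.3°, so the screw stands at about 0.09 rad. At the stop the bar should lie at yaw -43°, and the wrench at about -70°.

>>> arm_command([
  [2.5,3.1,0,0],
  [2.5,3.1,0,0],
  [2.5,3.1,0,0],
  [2.5,3.1,0,0],
  [2.5,3.1,0,0],
  [2.5,3.1,0,0],
  [2.5,3.1,0,0],
  [2.5,3.1,0,0],
], grip=-1)

```text
t: 0.9
position: [0.2977, 0.3041, 0.4045]
tcp_rot: [0.0, 0.99, -0.141, -0.0]
contact_force: [1.5, 0.5, -0.3]
grip_width: 0.999
finger_force: 0.0
```

>>> arm_command([
  [2.5,3.1,0,0],
  [2.5,3.1,0,0],
  [2.5,3.1,0,0],
  [2.5,3.1,0,0],
  [2.5,3.1,0,0],
  [2.5,3.1,0,0],
  [2.5,3.1,0,0],
  [2.5,3.1,0,0],
])

```text
t: 1.7
position: [0.4202, 0.0101, 0.4046]
tcp_rot: [-0.0, 0.99, -0.141, -0.0]
contact_force: [0.1, 1.2, 0.1]
grip_width: 0.997
finger_force: 0.0
```

>>> arm_command([
  [2.5,3.1,0,0],
  [2.5,3.1,0,0],
  [2.5,3.1,0,0],
  [2.5,3.1,0,0],
  [0,0,0,-6.5],
  [0,0,0,-6.5],
  [0,0,0,-6.5],
  [0,0,0,0],
])

```text
t: 2.5
position: [0.4812, -0.1354, 0.4042]
tcp_rot: [-0.0, 1.0, 0.028, -0.001]
contact_force: [-0.7, -0.9, -0.6]
grip_width: 1.001
finger_force: 0.0
```

```bash
cat >> h.py <<'E'
def to(x,y,yaw,z):
    s=get_state(); w,a,b,c=s['tcp_rot']; from scipy.spatial.transform import Rotation as R
    M=R.from_quat([a,b,c,w]).as_matrix(); t=np.degrees(np.arctan2(M[1,0],M[0,0]))
    print('t',s['t'].round(2),'pos',s['position'].round(4),'yaw',t.round(2),'tilt',M[:,2].round(3),'q',s['q'].round(3),'F',s['contact_force'].round(1),'M',s['moment'].round(2),'w',s['grip_width'],'ff',s['finger_force'])
    print('row cm',(M.T@(np.array([x,y,z])-s['position'])*100).round(2),'turn',-((yaw-t+180)%360-180))
E
python3 -c "
from h import *
to(.510,-.213,3.2,.319)
import workcell; print([ (k,v) for k,v in vars(workcell).items() if 'tip' in k])"
```

```text
Traceback (most recent call last):
  File "h.py", line 19, in to
    print('t',s['t'].round(2),'pos',s['position'].round(4),'yaw',t.round(2),'tilt',M[:,2].round(3),'q',s['q'].round(3),'F',s['contact_force'].round(1),'M',s['moment'].round(2),'w',s['grip_width'],'ff',s['finger_force'])
              ^^^^^^^^^^^^
AttributeError: 'float' object has no attribute 'round'
```

```bash
sed -i "s/s=get_state(); w,/s={k:np.array(v) for k,v in get_state().items()}; w,/" h.py
python3 -c "
from h import *
to(.510,-.213,3.2,.319)
import workcell; print([ (k,v) for k,v in vars(workcell).items() if 'tip' in k])"
```

```text
t 2.5 pos [ 0.4812 -0.1354  0.4042] yaw 3.2 tilt [-0.001  0.    -1.   ] q [ 0.051  0.172 -0.292 -0.    -1.108  1.576] F [-0.7 -0.9 -0.6] M [ 0.03 -0.01 -0.04] w 1.000651601437927 ff 0.0
row cm [2.45 7.91 8.52] turn -0.0035702172095568585
[('tcp_to_tips', 0.1734)]
```

>>> arm_command([
  [1.2,4,0,0],
  [1.25,3.9,0,0],
  [0,0,2,0],
  [0,0,2,0],
  [0,0,2,0],
  [0,0,1.5,0],
  [0,0,1,0],
  [0,0,0,0],
])

```text
t: 3.3
position: [0.51, -0.2125, 0.3182]
tcp_rot: [-0.0, 1.0, 0.028, -0.002]
contact_force: [0.6, -0.5, -0.1]
grip_width: 0.997
finger_force: 0.0
```

>>> arm_command([
  [0,0,0,0],
  [0,0,0,0],
  [0,0,0,0],
  [0,0,0,0],
  [0,0,0,0],
  [0,0,0,0],
  [0,0,0,0],
  [0,0,0,0],
], grip=1)

```text
t: 4.1
position: [0.5105, -0.2128, 0.3203]
tcp_rot: [0.0, 1.0, 0.028, 0.001]
contact_force: [-0.0, 0.3, 3.5]
grip_width: 0.173
finger_force: 60.2
```

```bash
python3 -c "
from h import *
to(.555,.081,3,.319)
p,d=shot('scene'); cv2.imwrite('pics/grasp.png',cv2.resize(p[60:340,120:420],None,fx=2,fy=2))"
```

```text
t 4.1 pos [ 0.5105 -0.2128  0.3203] yaw 3.25 tilt [ 0.001 -0.    -1.   ] q [-0.102  0.34  -0.29   0.    -0.939  1.729] F [-0.   0.3  3.5] M [-0.08  0.03  0.01] w 0.1729945716184874 ff 60.18138527870178
row cm [  6.11 -29.08   0.12] turn 0.251947220578586
```

View pics/grasp.png

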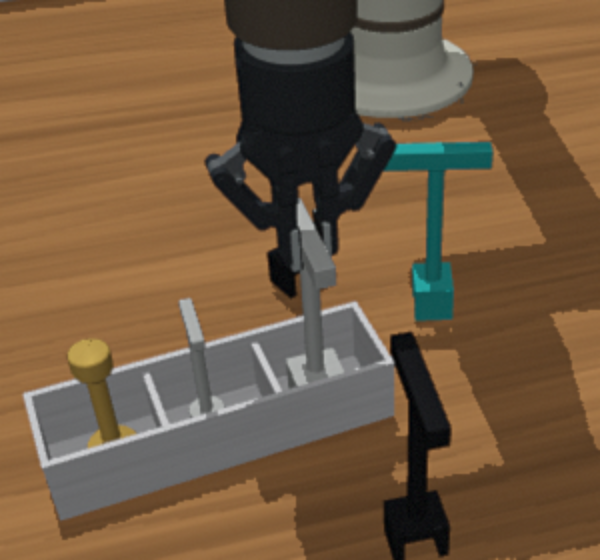

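The picture shows the pads closed on the middle of the wrench's crossbar at about (310,250), with the key and stamp undisturbed. Next: lift and carry.

>>> arm_command([
  [0,0,-1,0],
  [0,0,-2,0],
  [0,0,-2.5,0],
  [0,0,-2.5,0],
  [0,0,-2.5,0],
  [0,0,-2.5,0],
  [0,0,-2,0],
  [0,0,-1,0],
])

```text
t: 4.95
position: [0.51, -0.2126, 0.4812]
tcp_rot: [-0.0, 1.0, 0.028, 0.001]
contact_force: [0.5, 0.4, -2.7]
grip_width: 0.173
finger_force: 59.5
```

>>> arm_command([
  [0.4,-2,0,0],
  [0.7,-3.5,0,0],
  [0.8,-4,0,0],
  [0.8,-4,0,0],
  [0.9,-4,0,0],
  [0.9,-4,0,0],
  [0.8,-3.6,0,0],
  [0.8,-3,0,0],
])

```text
t: 5.75
position: [0.555, 0.0733, 0.4784]
tcp_rot: [0.0, 1.0, 0.029, -0.002]
contact_force: [0.2, 0.0, -1.7]
grip_width: 0.175
finger_force: 59.4
```

>>> arm_command([
  [0,-0.9,0,0],
  [0,0,0,0],
  [0,0,0,0],
])

```text
t: 6.05
position: [0.5545, 0.0798, 0.4791]
tcp_rot: [0.0, 1.0, 0.028, -0.001]
contact_force: [-0.0, -0.2, -2.3]
grip_width: 0.18
finger_force: 59.5
```

```bash
python3 - <<'E'
from h import *
to(.555,.081,3,.319)
p,d=shot('top'); P=cloud('top',d); q,_=shot('scene')
o=np.zeros((480,800,3),np.uint8)
o[:, :400]=cv2.resize(p[140:300,110:243],(400,480)); o[:,400:]=cv2.resize(q[40:280,380:580],(400,480)); cv2.imwrite('pics/over.png',o)
E
```

```text
t 6.05 pos [0.5545 0.0798 0.4791] yaw 3.22 tilt [-0.002 -0.001 -1.   ] q [ 0.432  0.231 -0.026 -0.    -1.316  1.195] F [-0.  -0.2 -2.3] M [-0.05  0.02 -0.04] w 0.1800669958912512 ff 59.48438107967377
row cm [ 0.09 -0.13 16.01] turn 0.2243931708322009
```

View pics/over.png

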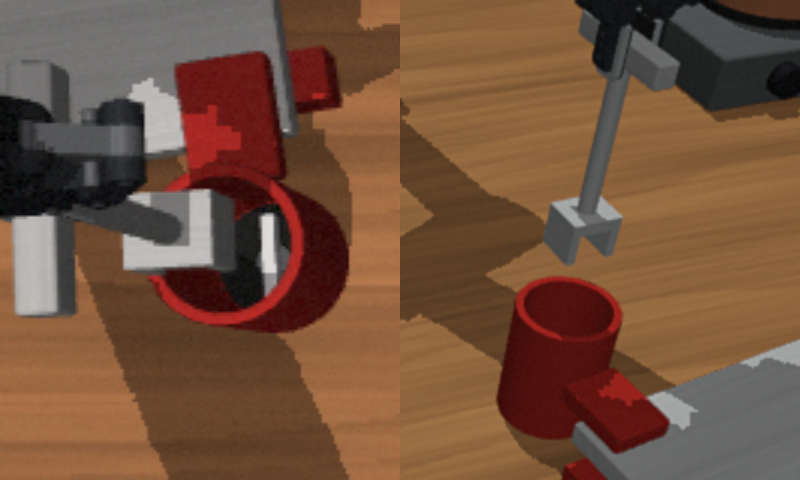

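The fork hangs straight above the well. In the left half the fork is at (180,230) beside the rim, displaced only by perspective. I'll measure its offset from the well axis.

```bash
python3 - <<'E'
from h import *
for n in('top','scene'):
    p,d=load(n); P=cloud(n,d)
    hs=cv2.cvtColor(p,cv2.COLOR_BGR2HSV)
    near=(abs(P[...,0]-.555)<.06)&(abs(P[...,1]-.081)<.06)&(d>0)&(hs[...,1]<80)
    z=P[...,2]; m=near&(z>.15)&(z<.26)
    print(n,m.sum(),np.histogram(z[m],bins=11,range=(.15,.26))[0])
    if n=='top':
        h=np.median(z[m&(z>.19)&(z<.21)]) ;print(h)
    for a,b in((.17,.19),(.19,.21),(.155,.21),(.215,.25),(.3,.345)):
        k=near&(z>a)&(z<b)
        if k.sum()>20:
            w=(P[k][:,:2]*1000).astype(np.float32); r=cv2.minAreaRect(w); print(a,b,k.sum(),np.round(r[0],1),np.round(r[1],1),round(r[2],1),w.mean(0).round(1))
# rim from scene too
p,d=load('scene');P=cloud('scene',d);hs=cv2.cvtColor(p,cv2.COLOR_BGR2HSV)
m=(hs[...,1]>120)&((hs[...,0]<8)|(hs[...,0]>172))&(abs(P[...,2]-.108)<.004)&(np.hypot(P[...,0]-.555,P[...,1]-.081)<.06)&(d>0)
w=P[m][:,:2].astype(float);s=np.linalg.lstsq(np.c_[2*w,np.ones(len(w))],(w**2).sum(1),rcond=None)[0];print('rim scene',m.sum(),s[:2]*1000,np.sqrt(s[2]+s[:2]@s[:2]))
E
```

```text
top 949 [  0  33  56  65 576  55  29  31  35  35  34]
0.19815533332341673
0.17 0.19 121 [543.8  70. ] [25.5 52.2] 42.8 [552.   62.2]
0.19 0.21 631 [553.5  78.3] [34.5 40.4] 3.1 [552.   74.2]
0.155 0.21 785 [553.5  78.3] [34.8 40.5] 2.3 [552.1  71.8]
0.215 0.25 115 [552.6  75.1] [ 7.1 13.9] 78.7 [551.9  74. ]
0.3 0.345 1039 [553.5  75.1] [34.1 90.7] 87.1 [545.4  76. ]
scene 1230 [  0 102 167 155 431  59  61  60  64  63  68]
0.17 0.19 322 [554.6  74.7] [37.9 42.2] 6.1 [561.5  68.2]
0.19 0.21 490 [555.5  75.3] [37.2 41.7] 2.2 [559.4  72.2]
0.155 0.21 914 [555.3  75.3] [38.  42.4] 3.6 [560.3  70.8]
0.215 0.25 218 [557.5  73.4] [13.6 10.1] 48.2 [558.3  73.2]
0.3 0.345 1264 [556.1  73.8] [88.4 43.2] 25.2 [567.   72.2]
rim scene 540 [557.44778374  78.68265551] 0.03829126838265372
```

Both views agree: the fork must shift by about (+2, +3) mm. Then it goes down.

>>> arm_command([
  [0.2,-0.3,0,0],
  [0,0,1.5,0],
  [0,0,2,0],
  [0,0,2,0],
  [0,0,2,0],
  [0,0,2,0],
  [0,0,2,0],
  [0,0,1,0],
])

```text
t: 6.95
position: [0.5563, 0.0827, 0.353]
tcp_rot: [0.0, 1.0, 0.028, -0.001]
contact_force: [-1.5, -1.0, -2.1]
grip_width: 0.177
finger_force: 59.5
```

>>> arm_command([
  [0,0,0.5,0],
  [0,0,0.4,0],
  [0,0,0.4,0],
  [0,0,0.4,0],
  [0,0,0.4,0],
  [0,0,0.3,0],
  [0,0,0,0],
])

```text
t: 7.65
position: [0.5565, 0.0834, 0.3303]
tcp_rot: [0.0, 1.0, 0.028, -0.0]
contact_force: [0.4, -0.5, -3.1]
grip_width: 0.175
finger_force: 59.5
```

```bash
python3 -c "
from h import *
to(.5565,.083,3,.3213)"
```

```text
t 7.65 pos [0.5565 0.0834 0.3303] yaw 3.24 tilt [-0.001 -0.    -1.   ] q [ 0.437  0.345 -0.253 -0.    -0.973  1.191] F [ 0.4 -0.5 -3.1] M [ 0.04  0.01 -0.04] w 0.17535099165447338 ff 59.45335865020752
row cm [-0.    0.04  0.9 ] turn 0.2412686981301988
```

No contact force at 6 mm below the bar's top, so the fork is over the bar. I'll settle it on the floor.

>>> arm_command([
  [0,0,0.3,0],
  [0,0,0.3,0],
  [0,0,0.2,0],
  [0,0,0.1,0],
  [0,0,0,0],
  [0,0,0,0],
])

```text
t: 8.25
position: [0.5567, 0.0834, 0.3218]
tcp_rot: [-0.0, 1.0, 0.028, 0.0]
contact_force: [-0.5, -0.2, -3.0]
grip_width: 0.175
finger_force: 59.6
```

>>> arm_command([
  [0,0,0.1,0],
  [0,0,0.1,0],
  [0,0,0,0],
  [0,0,0,0],
])

```text
t: 8.65
position: [0.5569, 0.0833, 0.3212]
tcp_rot: [0.0, 1.0, 0.029, 0.001]
contact_force: [-1.3, -0.9, 5.4]
grip_width: 0.176
finger_force: 60.7
```

Seated: force went from -3 to +5 N at the expected height. Now turning clockwise (+ about tool z, which points down).

>>> arm_command([
  [0,0,0,4],
  [0,0,0,5],
  [0,0,0,5],
  [0,0,0,5],
  [0,0,0,5],
  [0,0,0,5],
  [0,0,0,5],
  [0,0,0,5],
])

```text
t: 9.45
position: [0.5572, 0.0831, 0.3213]
tcp_rot: [0.0, 0.951, -0.308, 0.001]
contact_force: [0.2, -2.3, 4.9]
grip_width: 0.174
finger_force: 60.6
```

```bash
python3 -c "
from h import *
to(.5565,.083,-70,.3213)"
```

```text
t 9.45 pos [0.5572 0.0831 0.3213] yaw -35.86 tilt [ 0.003 -0.001 -1.   ] q [ 0.436  0.355 -0.265  0.003 -0.949  0.507] F [ 0.2 -2.3  4.9] M [-0.89  0.12  0.22] w 0.17432678090654027 ff 60.625943541526794
row cm [-0.05  0.05  0.  ] turn 34.14190031580392
```

>>> arm_command([
  [0,0,0,4],
  [0,0,0,4],
  [0,0,0,4],
  [0,0,0,4],
  [0,0,0,4],
  [0,0,0,4],
  [0,0,0,4],
  [0,0,0,0],
])

```text
t: 10.25
position: [0.5568, 0.0829, 0.3213]
tcp_rot: [0.0, 0.849, -0.528, 0.001]
contact_force: [-1.1, -2.0, 7.1]
grip_width: 0.176
finger_force: 60.8
```

```bash
python3 -c "
from h import *
to(.5565,.083,-70,.3213)"
```

```text
t 10.25 pos [0.5568 0.0829 0.3213] yaw -63.75 tilt [ 0.001 -0.002 -1.   ] q [ 0.436  0.355 -0.265  0.002 -0.951  0.021] F [-1.1 -2.   7.1] M [-0.84  0.7   0.08] w 0.1757189003281744 ff 60.848740339279175
row cm [-0.02  0.02  0.  ] turn 6.24546282571788
```

>>> arm_command([
  [0,0,0,2],
  [0,0,0,2],
  [0,0,0,2],
  [0,0,0,0],
])

```text
t: 10.65
position: [0.5567, 0.0829, 0.3213]
tcp_rot: [0.0, 0.821, -0.572, 0.001]
contact_force: [-2.2, -2.0, 6.8]
grip_width: 0.178
finger_force: 60.9
```

```bash
python3 -c "
from h import *
to(.5565,.083,-70,.3213)"
```

```text
t 10.65 pos [0.5567 0.0829 0.3213] yaw -69.71 tilt [ 0.001 -0.002 -1.   ] q [ 0.436  0.354 -0.265  0.002 -0.951 -0.083] F [-2.2 -2.   6.8] M [-0.8   0.79  0.15] w 0.17750487278332316 ff 60.90272605419159
row cm [-0.01  0.02  0.  ] turn 0.2852631282315201
```

Not yet clearly at the stop (moment 0.15 N m). I'll continue in small steps and watch the moment.

>>> arm_command([
  [0,0,0,2],
  [0,0,0,2],
  [0,0,0,0],
])

```text
t: 10.95
position: [0.5568, 0.083, 0.3214]
tcp_rot: [0.001, 0.801, -0.598, 0.001]
contact_force: [-1.5, -2.2, 7.6]
grip_width: 0.175
finger_force: 62.0
```

```bash
python3 -c "
from h import *
to(.5565,.083,-70,.3213)"
```

```text
t 10.95 pos [0.5568 0.083  0.3214] yaw -73.52 tilt [ 0.001 -0.002 -1.   ] q [ 0.436  0.355 -0.266  0.003 -0.951 -0.151] F [-1.5 -2.2  7.6] M [-0.86  0.79  0.93] w 0.17472505738668806 ff 61.981215476989746
row cm [-0.01  0.03  0.01] turn -3.519049121788356
```

>>> arm_command([
  [0,0,0,2],
  [0,0,0,2],
  [0,0,0,0],
])

```text
t: 11.25
position: [0.5568, 0.0833, 0.3214]
tcp_rot: [0.001, 0.781, -0.624, 0.001]
contact_force: [-1.5, -1.5, 6.0]
grip_width: 0.181
finger_force: 74.2
```

```bash
python3 -c "
from h import *
to(.5565,.083,-70,.3213)
p,d=shot('top')"
```

```text
t 11.25 pos [0.5568 0.0833 0.3214] yaw -77.28 tilt [ 0.001 -0.003 -1.   ] q [ 0.437  0.355 -0.266  0.004 -0.951 -0.217] F [-1.5 -1.5  6. ] M [-0.75  0.74  1.82] w 0.18105425181161564 ff 74.18918876912358
row cm [0.02 0.04 0.01] turn -7.284132806598194
```

The moment rose 0.15 → 0.93 → 1.82 N m starting near yaw -71°, as predicted, so this is the hard stop. I'll ease off the wind-up, open, and retreat straight up.

>>> arm_command([
  [0,0,0,-2],
  [0,0,0,-2],
  [0,0,0,-2],
  [0,0,0,0],
  [0,0,0,0],
])

```text
t: 11.8
position: [0.5567, 0.0829, 0.3213]
tcp_rot: [0.001, 0.811, -0.585, 0.001]
contact_force: [-2.3, -1.8, 7.5]
grip_width: 0.175
finger_force: 61.0
```

>>> arm_command([
  [0,0,0,0],
  [0,0,0,0],
  [0,0,0,0],
  [0,0,0,0],
  [0,0,0,0],
  [0,0,0,0],
  [0,0,0,0],
  [0,0,0,0],
], grip=-1)

```text
t: 12.6
position: [0.5567, 0.0834, 0.3197]
tcp_rot: [0.0, 0.81, -0.586, -0.0]
contact_force: [-0.5, 0.0, 0.9]
grip_width: 1.0
finger_force: 0.0
```

>>> arm_command([
  [0,0,-0.5,0],
  [0,0,-1,0],
  [0,0,-1.5,0],
  [0,0,-2,0],
  [0,0,-2,0],
  [0,0,-2,0],
  [0,0,-2,0],
  [0,0,-2,0],
])

```text
t: 13.4
position: [0.5564, 0.0833, 0.4518]
tcp_rot: [-0.001, 0.81, -0.586, 0.0]
contact_force: [0.3, 0.5, -0.4]
grip_width: 0.999
finger_force: 0.0
```

>>> arm_command([
  [-3,0,0,0],
  [-3,0,0,0],
  [-4,0,0,0],
  [-4,0,0,0],
  [-4,0,0,0],
  [-4,0,0,0],
  [-3,0,0,0],
  [0,0,0,0],
])

```text
t: 14.2
position: [0.4773, 0.3237, 0.4504]
tcp_rot: [-0.001, 0.811, -0.584, -0.0]
contact_force: [0.7, -0.0, 0.1]
grip_width: 0.998
finger_force: 0.0
```

```bash
python3 - <<'E'
from h import *
to(.5565,.083,-70,.3213)
p,d=shot('top'); P=cloud('top',d); q,_=shot('scene')
m=(P[...,2]>.13)&(P[...,2]<.2)&(d>0)&(np.hypot(P[...,0]-.555,P[...,1]-.081)<.07)
w=(P[m][:,:2]*1000).astype(np.float32);print(m.sum(),cv2.minAreaRect(w[P[m][:,2]>.165]),np.percentile(P[m][:,2],[50,95]))
o=np.zeros((480,800,3),np.uint8)
o[:,:400]=cv2.resize(p[140:300,110:243],(400,480)); o[:,400:]=cv2.resize(q[100:340,120:520],(400,240)).repeat(2,0)
cv2.imwrite('pics/end.png',o)
E
```

```text
t 14.2 pos [0.4773 0.3237 0.4504] yaw -71.52 tilt [ 0.001  0.001 -1.   ] q [ 0.877  0.274 -0.039 -0.    -1.257 -0.554] F [ 0.7 -0.   0.1] M [ 0.02  0.01 -0.03] w 0.9980148878241664 ff 0.0
row cm [25.35  0.13 12.89] turn -1.5153171301983264
892 ((555.6671142578125, 81.72278594970703), (16.68765640258789, 90.04800415039062), 20.883398056030273) [0.1738286  0.17587138]
```

View pics/end.png

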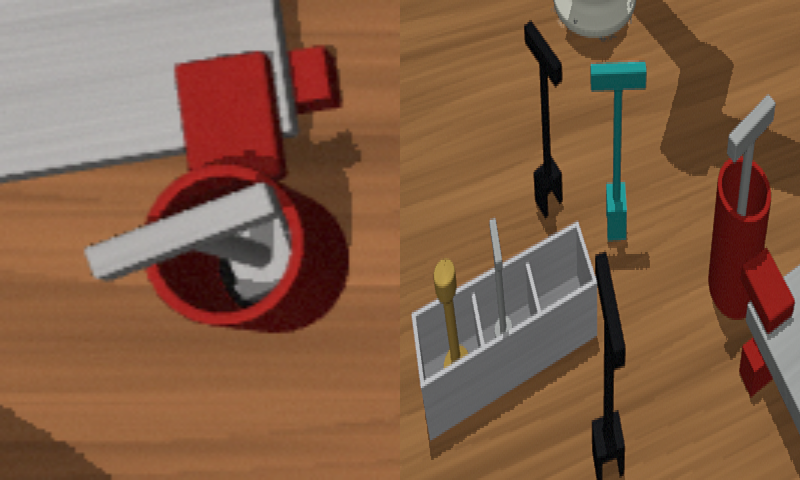

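The wrench stands upright and fully seated in the well: bar top at 174 mm, yaw -69°, bar in the left half at (180,230). The short key (500,275) and stamp are still in place, and the robot is clear.

```bash
python3 -c "
from workcell import *
print(finish_job())"
```

```text
the job is handed in; nothing more can be done
None
```

Job handed in at about 14 s: I turned the screw clockwise to what the turning moment showed was its hard stop, the wrench stands seated in the well, and the small T-key was left untouched in its pocket.

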